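# Advance the tube rack by one turn of the hand wheel

### The job

Advance the tube rack by one row under the nozzle: with a fingertip or the outside of the closed fingers, push the indexer's hand wheel round clockwise (seen from above) by its upright handle through exactly one full turn, so that the handle comes back to stand at the fixed pointer where it started. Only push the handle, do not pinch it between the fingers, never wind the wheel well past the one turn, and leave the loose things round the indexer where they are.

Things in the scene. Friction and masses are not known exactly. Their poses are not given: they have to be found in the camera images.
- wheel (a joint): angle in rad of the horizontal hand wheel (three spokes, steel rim 135 mm across, rim top 74 mm above the bench, vertical axis). 0 at the start with the handle at the pointer, grows clockwise seen from above; one full turn = 6.283. It turns on beyond one turn, has a stop just behind 0, stays where it is left (friction about 2 N at the handle) and moves the rack carriage 15.5 mm (one row of holes) per turn, away from the wheel.
- wheel_axis (a point): point on the fixed vertical axis of the hand wheel, 70 mm above the bench. Its hub reaches up to 78 mm.
- handle (a point): centre of the top of the wheel's upright black handle, 120 mm above the bench, 60 mm from the wheel axis; moves with the wheel. The handle is an upright oval grip 42 mm tall (78 to 120 mm above the bench), 28 mm long in the direction of turning and 20 mm across (radially). Nothing else of the wheel, hub or pointer is higher than 78 mm, so fingertips at about 90 mm can travel all the way round above the rim.
- pointer_tip (a point): top of the fixed pale metal pointer, 70 mm above the bench, 90 mm from the wheel axis, just outside the rim. The handle stands radially in line with it at the start and must end there. It may point in any direction.
- grip_trailing: rear half of the oval handle, the side that faces anticlockwise (seen from above): the side to push on. Upright round of 20 mm diameter, 42 mm tall; origin at its foot, 78 mm above the bench.
- grip_leading: front half of the oval handle, the side that faces clockwise (seen from above). Same size, 8 mm ahead of the rear half; origin at its foot.
- indexer: fixed tube-rack indexer on a grey base plate 130 x 430 x 14 mm: origin on the bench under the wheel axis. White gear housing (90 mm square, 45 mm high) under the wheel; the rail with the rack carriage runs from there along its -y axis, to the right of the robot; the brick-red tube rack stands 76 mm high, centred 185 mm from the wheel axis, below a thin nozzle on a post 128 mm high (post 56 mm to its +x side).
- vial: glass sample vial with a black cap, 22 mm across, 44 mm tall, standing loose near the front of the indexer; origin at the centre of its underside. To be left alone.
- stopper: brown rubber stopper, 35 mm across, 32 mm tall, standing loose at the front left of the indexer; origin at the centre of its underside. To be left alone.
- tape: loose roll of tape, 62 mm across, 18 mm tall, lying behind the indexer; origin at the centre of its underside. To be left alone.
- weigh_boat: loose square white weighing dish, 57 mm wide, 12 mm tall, in front of the indexer; origin at the centre of its underside. To be left alone.
- small_beaker: loose small beaker, 57 mm wide, 56 mm tall, on the bench to the left; origin at the centre of its underside. To be left alone.

How it is judged:
By the outcome, as a careful person would: the job done as asked, in the order asked, and still so for the second after the job is handed in, with the robot touching nothing.
It also fails if it takes over 64 s, if anything falls off the work surface, if the arm or the gripper's body presses on something with over 40 N, if the wrist force passes 120 N, or if a joint passes its speed limit or range.

### The arm

A 6-joint arm with a two-finger parallel gripper is mounted at the origin on a cart in front of the work surface, level with it; the furniture and walls round the work are solid. World frame = base frame: x ahead of the robot, y to its left, z up, the work surface at z = 0. Lengths are in mm, angles in rad, forces in N, time in s.
With the tool pointing down it reaches from about 350 to 775 mm from the base axis. Payload 7.3 kg.
Tool frame: the origin (TCP) lies midway between the tips of the shut fingers; the grasp point (between the pads) lies 19 mm behind it; x points along the fingers, y is the direction in which the jaws open and shut, and the axes are right-handed (so a half turn about x gives the same grasp; the last joint's range is limited). The gripper opens to 92 mm and grips with 3 to 60 N. Pads are 19 mm wide; open, the fingers measure 130 mm over their backs; the gripper's body (75 mm by 190 mm) begins 47 mm behind the grasp point.
Start: joints at [-0.146, 0.342, 1.524, -0, 1.275, -0.146], TCP at [525.019, 0.019, 226.741] pointing down, gripper open.
Joint ranges: [-2.53, 2.53], [-0.77, 2.02], [0.04, 2.7], [-1, 4.14], [0.28, 2.66], [-3.11, 3.11]. Speed limits (rad/s): [2.57, 2.57, 3.14, 3.14, 3.14, 3.14].

### API

Orientations are given as [roll, pitch, yaw] about the fixed x, y, z axes, in that order (R = Rz(yaw) Ry(pitch) Rx(roll)).
In Python, from plant import get_obs, capture, close_job gives the robot as it stands. The module is installed in compiled form; this text tells all that it offers.
- The arm moves only by the tool send_rows, never from a script. Its argument "moves" is a list of rows, each a list of 4 numbers: the shift along the tool's x, y, z in mm, then the turn about the tool's x in degrees. In form: [[tx, ty, tz, yaw], ...]. A call has 1 to 8 rows; each row shifts and turns the commanded pose from where the row before left it, along the tool's axes as they then stand; what a row does not reach is not made up. A row lasts 1/8 s, in which the tool goes at most 62.5 mm and 10.7 degrees, less where a joint would pass 70% of its speed; a pose out of reach is approached as far as the arm can. A call with a gripper value outside its range is refused whole. "hand" is the opening, from 0 (shut) to 1 (fully open), set as the call begins (left out, the last holds). The fingers move at their own pace and stop on an object; the grip force is fixed at half the most. Time passes only in rows, so rows that do not move let the fingers close. It gives the time, the measured TCP pose, the force and the opening at its end, in the units of the state.
- get_obs(): the state, without advancing time (a new reading comes with each control period).
- capture(name): name is "scene" or "side" or "wrist"; returns a dict with "image" (480x640x3 uint8, red, green, blue), "K" (3x3 intrinsics, pixels), "dist" ([k1, k2, p1, p2, k3] as OpenCV has them; the pictures are not rectified), "position" and "attitude" of the camera in the world; the wrist camera has in their place "mount" (4x4, takes a point from camera to tool coordinates, whose origin is the TCP and whose axes are the tool frame's). Camera axes: x right, y down, z forward; pixel columns grow to the right and rows downward; lengths in mm; the calibration is good to about 2 mm. A picture is of the moment at which its call begins: read the wrist's pose just before it. There is no depth.
- close_job(): hands the job in, once; it reports no verdict.
The state is a dict: "time": time; "joint_positions": joint angles; "dq": joint speeds; "tau": joint torques, N m; "tool_pos": TCP position; "tcp_rot": TCP orientation; "contact_force": force on the tool from outside, world axes, zero at the start; "moment": the same for the moment, N m; "grip_width": finger opening in mm.
Only numpy, scipy, OpenCV 4.12 (cv2) and the standard library are available. Lean on these libraries where they do the work, as an engineer would, in place of code of your own. Each camera call takes 0.05 s, during which the arm holds its last target. There are 200 camera calls.

## Working session

There is one attempt and no reset: what is moved stays moved. The work goes in short steps, Python scripts to look and compute and a tool call to move; the robot and the scene stay as the last step left them, time stands still between calls to the robot, and variables do not carry over. Pictures are saved under pics/ and viewed, about 8 in all and at most 12, crops included, and the job is handed in when it is done.

Besides the shell and the picture viewer there is one more tool, called after "Emit:" as name(argument=value, ...), one argument or row to a line, values as JSON. send_rows: Moves the arm, as the interface text tells. Its arguments: {"type":"object","properties":{"moves":{"type":"array","items":{"type":"array","items":{"type":"number"}}},"hand":{"type":"number"}},"required":["moves"]}

```bash
mkdir -p pics
cat > h.py <<'E'
import numpy as np, cv2
from scipy.spatial.transform import Rotation as R
from plant import get_obs, capture, close_job
def save(name,fn):
    o=get_obs(); c=capture(name); cv2.imwrite('pics/'+fn,c['image'][:,:,::-1])
    return o,c
E
python3 - <<'E'
from h import *
import pickle
o=get_obs(); print({k:np.round(v,3) for k,v in o.items()})
d={}
for n in ['scene','side','wrist']:
    o,c=save(n,n+'0.png'); d[n]=(o,c)
    print(n,{k:(np.round(v,3).tolist()) for k,v in c.items() if k!='image'})
pickle.dump(d,open('c0.pkl','wb'))
E
```

```text
{'time': np.float64(0.0), 'joint_positions': array([-0.146,  0.343,  1.525, -0.   ,  1.275, -0.146]), 'dq': array([ 0.001, -0.001, -0.001, -0.   , -0.   ,  0.   ]), 'tau': array([ 1.0000e-03, -4.3125e+01, -2.4422e+01,  7.2000e-02,  5.6000e-02,
       -0.0000e+00]), 'tool_pos': array([5.24573e+02, 1.02000e-01, 2.26034e+02]), 'tcp_rot': array([-1.716,  1.569,  2.996]), 'contact_force': array([ 0.429, -0.144,  0.169]), 'moment': array([-0.053, -0.06 , -0.006]), 'grip_width': np.float64(91.953)}
scene {'K': [[476.191, 0.0, 319.489], [0.0, 476.191, 230.479], [0.0, 0.0, 1.0]], 'dist': [0.007, 0.0, 0.0, 0.0, 0.0], 'position': [99.56, -509.614, 669.6], 'attitude': [-2.211, -0.024, -0.616]}
side {'K': [[485.141, 0.0, 312.588], [0.0, 485.141, 239.637], [0.0, 0.0, 1.0]], 'dist': [0.018, 0.0, 0.0, 0.0, 0.0], 'position': [549.779, -500.771, 626.844], 'attitude': [-2.289, 0.01, -0.063]}
wrist {'K': [[411.691, 0.0, 320.619], [0.0, 411.691, 239.472], [0.0, 0.0, 1.0]], 'dist': [-0.068, 0.0, 0.0, 0.0, 0.0], 'mount': [[0.0, -0.276, 0.961, -157.486], [1.0, 0.0, -0.0, 0.156], [-0.0, 0.961, 0.276, -74.234], [0.0, 0.0, 0.0, 1.0]]}
```

View pics/scene0.png

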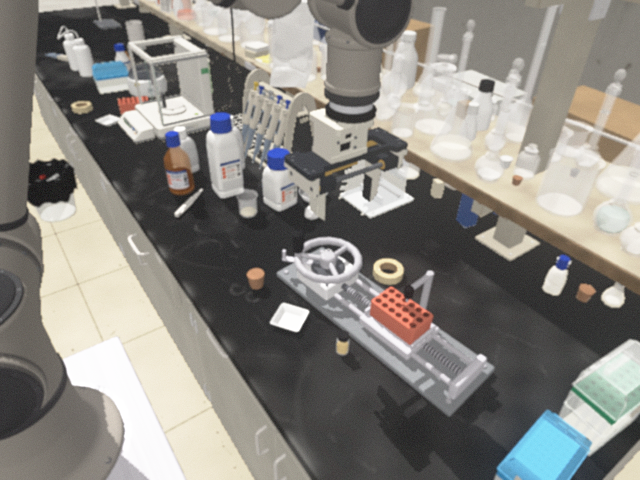

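View pics/side0.png

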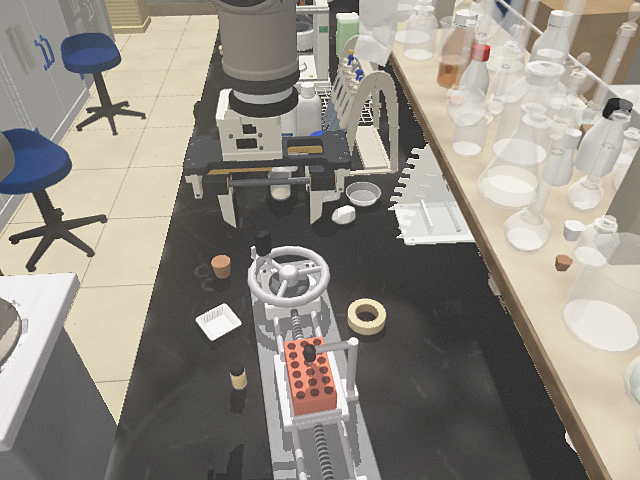

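View pics/wrist0.png

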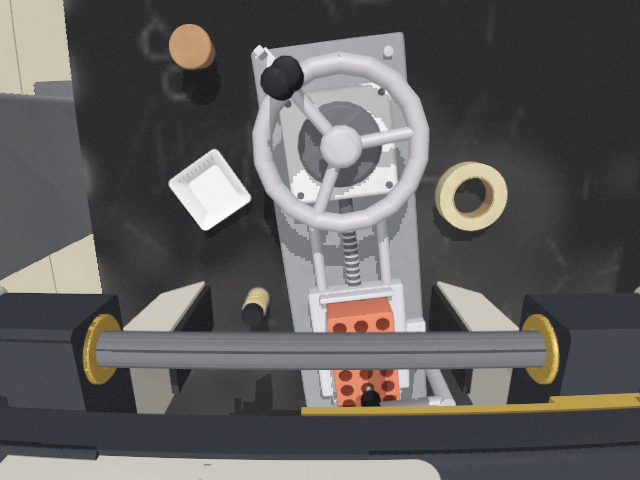

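Views: in the wrist image, the hub is at (341,146), the handle top at about (280,75) and the pointer at about (261,50). In the side image, the hub is at (289,271) and the handle top at about (263,236). In the scene image, the hub is at (326,256). Next I triangulate these.

```bash
cat >> h.py <<'E'
def campose(o,c):
    if 'mount' in c:
        T=np.eye(4);T[:3,:3]=R.from_euler('xyz',o['tcp_rot']).as_matrix();T[:3,3]=o['tool_pos'];T=T@np.array(c['mount'])
        return T[:3,:3],T[:3,3]
    return R.from_euler('xyz',c['attitude']).as_matrix(),np.array(c['position'])
def ray(o,c,uv):
    Rm,p=campose(o,c); n=cv2.undistortPoints(np.array([[uv]],float),np.array(c['K']),np.array(c['dist']))[0,0]
    d=Rm@np.r_[n,1]; return p,d/np.linalg.norm(d)
def atz(o,c,uv,z):
    p,d=ray(o,c,uv); return p+d*(z-p[2])/d[2]
def tri(rs):
    A=sum(np.eye(3)-np.outer(d,d) for p,d in rs); b=sum((np.eye(3)-np.outer(d,d))@p for p,d in rs)
    x=np.linalg.solve(A,b); return x,[np.linalg.norm(np.cross(x-p,d)) for p,d in rs]
def proj(o,c,P):
    Rm,p=campose(o,c); return cv2.projectPoints((np.atleast_2d(P)-p)@Rm,np.zeros(3),np.zeros(3),np.array(c['K']),np.array(c['dist']))[0][:,0]
E
python3 - <<'E'
from h import *
import pickle
np.set_printoptions(precision=1,suppress=True)
d=pickle.load(open('c0.pkl','rb'))
W,S,C=d['wrist'],d['side'],d['scene']
print('rot\n',R.from_euler('xyz',W[0]['tcp_rot']).as_matrix())
print('hub',tri([ray(*W,(341,146)),ray(*S,(289,271)),ray(*C,(326,256))]))
print('hub z78',atz(*W,(341,146),78),atz(*S,(289,271),78),atz(*C,(326,256),78))
print('handle',tri([ray(*W,(280,73)),ray(*S,(263,236))]),atz(*W,(280,73),120),atz(*S,(263,236),120))
print('ptr',atz(*W,(261,50),70))
for n,uv in dict(stopper=(192,47),boat=(210,190),vial=(250,310),tape=(471,196)).items(): print(n,atz(*W,uv,30 if n in('stopper','vial') else 12))
# crop handle montage
im=[cv2.resize(w[1]['image'][y-40:y+40,x-50:x+50],None,fx=5,fy=5,interpolation=cv2.INTER_CUBIC) for w,x,y in((W,285,75),)]
s=cv2.resize(S[1]['image'][210:310,230:340],(500,455),interpolation=cv2.INTER_CUBIC)
cv2.imwrite('pics/crop.png',cv2.cvtColor(cv2.resize(np.hstack([cv2.resize(im[0],(500,455)),s]),(800,364)),cv2.COLOR_RGB2BGR))
E
```

```text
rot
 [[-0.  1.  0.]
 [ 0.  0. -1.]
 [-1. -0. -0.]]
hub (array([539.1,  58.9,  73. ]), [np.float64(1.9442429872344318), np.float64(2.1648662572789825), np.float64(3.3217562263962455)])
hub z78 [539.3  57.3  78. ] [541.3  53.5  78. ] [532.9  56.4  78. ]
handle (array([500.4, 104.1, 111.2]), [np.float64(1.1864416675631309), np.float64(1.1864416675632534)]) [500.  103.1 120. ] [502.4  93.7 120. ]
ptr [482.1 124.3  70. ]
stopper [420.9 133.8  30. ]
boat [423.3  14.5  12. ]
vial [457.7 -96.6  30. ]
tape [662.7   9.3  12. ]
```

View pics/crop.png

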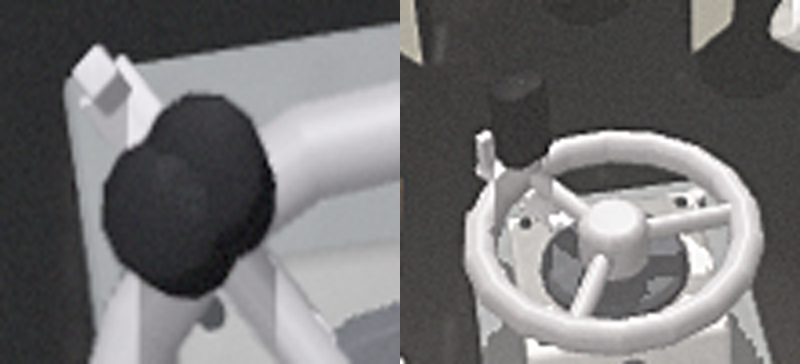

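The measurements agree with the text. The axis is at about (540,56) and the pointer at (482,124), which is 89 mm out at about 130°. The handle is at about (500,102). I close the fingers and move to the trailing (anticlockwise) side, staying above handle height, for a closer look.

Emit:
send_rows(
  moves=[
    [0,-12,-14,0],
    [0,-12,-14,0],
    [0,-12,-14,0],
    [0,-10,-14,0],
    [15,0,0,0],
    [20,0,0,0],
    [20,0,0,0],
    [15,0,0,0],
  ],
  hand=0,
)

```text
time: 1.15
tool_pos: [478.4, 56.8, 156.1]
tcp_rot: [-1.78, 1.571, 2.933]
contact_force: [-0.7, -0.2, 0.5]
grip_width: 16.6
```

Run:
```python
from h import *
import pickle
o,c=save('wrist','w1.png'); print(o['tool_pos'],o['tcp_rot'],o['grip_width'],o['contact_force'])
pickle.dump((o,c),open('c1.pkl','wb'))
ax=np.array([540,56]);f=np.radians(130.5)
print(proj(o,c,[[540,56,78],[540+60*np.cos(f),56+60*np.sin(f),120],[540+90*np.cos(f),56+90*np.sin(f),70]]))
```

```text
[478.40779625  56.77575209 156.11253779] [-1.77961534  1.57055769  2.93325818] 16.558646029301947 [-0.72422919 -0.18553303  0.45351079]
[[422.66192679 251.2434712 ]
 [368.34977795 186.17105621]
 [326.0402697  133.63114453]]
```

View pics/w1.png

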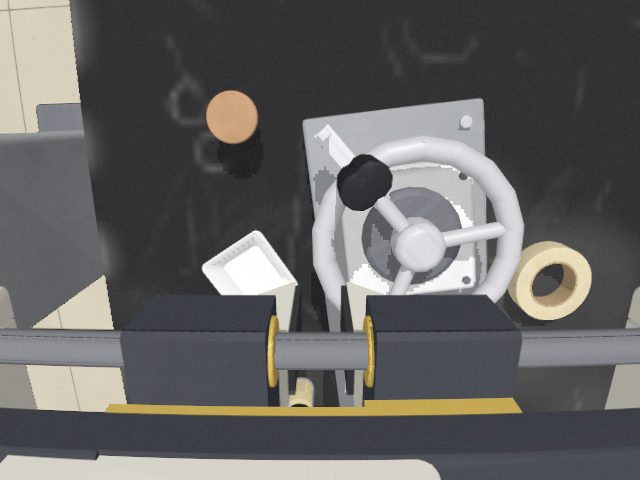

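The picture shows the hub at (420,246), the handle at (364,182) and the pointer at (323,131). That refines the axis to about (539,58) and the handle bearing to about 131°. The path below is clear. I lower to z≈90 and work out the circle rows.

Emit:
send_rows(
  moves=[
    [12,0,0,0],
    [16,1,-1,0],
    [16,0,0,0],
    [14,0,0,0],
    [8,0,0,0],
    [0,0,0,0],
  ],
)

```text
time: 1.95
tool_pos: [479.8, 57.1, 90.4]
tcp_rot: [-1.609, 1.57, 3.103]
contact_force: [-0.2, -0.1, 0.4]
grip_width: 0.9
```

```bash
cat >> h.py <<'E'
AX=np.array([539.,58.])
def rows(a0,step,n,r=60,z=90):
    o=get_obs(); p=o['tool_pos']; print('at',np.round(p,1),'ang',np.round(np.degrees(np.arctan2(p[1]-58,p[0]-539)),1),'F',np.round(o['contact_force'],1),'w',o['grip_width'],'t',o['time'])
    cur=p[:2].copy(); out=[]
    for i in range(n):
        a=np.radians(a0-step*(i+1)); t=AX+r*np.array([np.cos(a),np.sin(a)])
        d=np.round((t-cur)*2)/2; cur+=d; out.append([0,float(d[0]),float(-d[1]),0])
    for k in range(0,n,8): print(out[k:k+8])
E
python3 - <<'E'
from h import *
rows(180,8,40)
E
```

```text
at [479.8  57.1  90.4] ang -179.1 F [-0.2 -0.1  0.4] w 0.8699166231589959 t 1.95
[[0, -0.0, -9.5, 0], [0, 1.5, -8.0, 0], [0, 3.0, -8.0, 0], [0, 4.0, -7.0, 0], [0, 4.5, -7.0, 0], [0, 6.0, -6.0, 0], [0, 6.5, -5.0, 0], [0, 7.5, -4.5, 0]]
[[0, 7.5, -3.0, 0], [0, 8.5, -2.0, 0], [0, 8.0, -1.0, 0], [0, 8.5, 0.5, 0], [0, 8.0, 1.5, 0], [0, 8.0, 2.5, 0], [0, 7.5, 3.5, 0], [0, 7.0, 5.0, 0]]
[[0, 6.5, 5.5, 0], [0, 5.0, 6.5, 0], [0, 4.5, 7.0, 0], [0, 3.5, 7.5, 0], [0, 2.5, 8.0, 0], [0, 1.0, 8.5, 0], [0, 0.0, 8.5, 0], [0, -1.0, 8.0, 0]]
[[0, -2.5, 8.0, 0], [0, -3.5, 7.5, 0], [0, -4.5, 7.5, 0], [0, -5.0, 6.0, 0], [0, -6.5, 6.0, 0], [0, -7.0, 4.5, 0], [0, -7.5, 3.5, 0], [0, -8.0, 3.0, 0]]
[[0, -8.0, 1.0, 0], [0, -8.5, 0.5, 0], [0, -8.0, -1.0, 0], [0, -8.5, -2.0, 0], [0, -7.5, -3.0, 0], [0, -7.5, -4.0, 0], [0, -6.5, -5.5, 0], [0, -6.0, -6.0, 0]]
```

Emit:
send_rows(
  moves=[
    [0,0,-9,0],
    [0,1.5,-8,0],
    [0,3,-8,0],
    [0,4,-7,0],
    [0,4.5,-7,0],
    [0,6,-6,0],
    [0,6.5,-5,0],
    [0,7.5,-4.5,0],
  ],
)

```text
time: 2.95
tool_pos: [517.0, 99.5, 91.3]
tcp_rot: [0.259, 1.551, -1.312]
contact_force: [6.7, -71.7, 0.2]
grip_width: 0.6
```

Run:
```python
from h import *
rows(116,8,8)
o,c=save('wrist','w2.png')
```

```text
at [517.   99.5  91.3] ang 118.0 F [  6.7 -71.7   0.2] w 0.56325456578598 t 2.95
[[0, 3.5, -15.5, 0], [0, 8.0, -2.0, 0], [0, 8.5, -1.0, 0], [0, 8.5, 0.5, 0], [0, 8.0, 1.0, 0], [0, 8.0, 3.0, 0], [0, 7.5, 3.5, 0], [0, 7.0, 4.5, 0]]
```

View pics/w2.png

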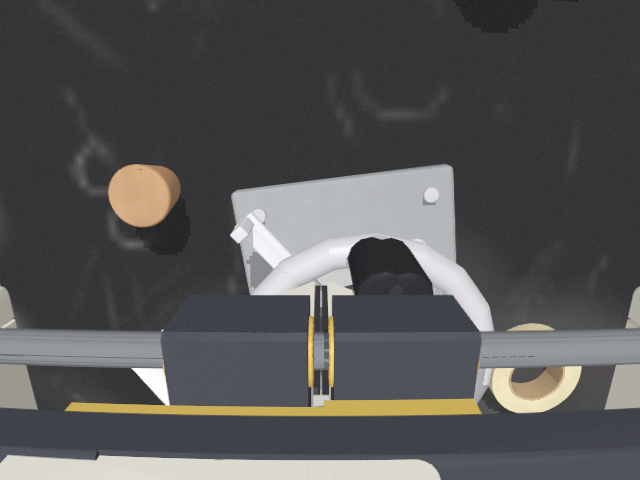

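The long flat face has wedged radially against the handle: 72 N, with the handle at about 85°. I back off and turn the tool so that the finger's outer end face pushes along the tangent, with the tool turning along with the wheel.

Emit:
send_rows(
  moves=[
    [0,0,5,0],
    [0,0,5,0],
    [0,0,5,0],
    [0,-8,3,0],
    [0,-8,3,0],
    [0,-9,3,0],
    [0,0,0,-10],
    [0,0,0,-10],
  ],
)

```text
time: 4.0
tool_pos: [487.4, 87.7, 90.9]
tcp_rot: [1.991, 1.571, 0.776]
contact_force: [0.2, -0.1, 0.7]
grip_width: 0.4
```

Run:
```python
from h import *
import pickle
o,c=save('side','s3.png'); pickle.dump((o,c),open('c3.pkl','wb'))
print(np.round(o['joint_positions'],2),np.round(o['tool_pos'],1),o['contact_force'])
w,cw=save('wrist','w3.png')
cv2.imwrite('pics/m3.png',np.hstack([cv2.resize(c['image'][180:330,200:380],(400,333)),cv2.resize(cw['image'],(400,333))])[:,:,::-1])
```

```text
[ 0.02  0.45  1.79  0.    0.91 -0.33] [487.4  87.7  90.9] [ 0.15745969 -0.14150656  0.67919569]
```

View pics/m3.png

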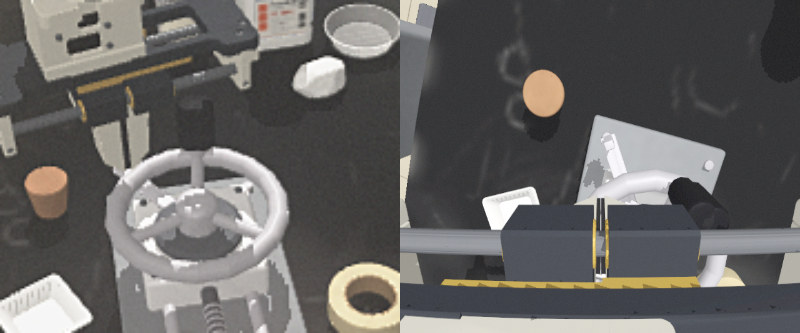

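In the left crop the handle has come off freely and stands at about 90°, so the wheel has turned about 41°. The loose things are untouched. I turn the tool to yaw −170°.

Emit:
send_rows(
  moves=[
    [0,0,0,-10],
    [0,0,0,-10],
    [0,0,0,-10],
    [0,0,0,-10],
    [0,0,0,-10],
    [0,0,0,-10],
    [0,0,0,-10],
    [0,0,0,-10],
  ],
)

```text
time: 5.1
tool_pos: [487.7, 87.6, 90.8]
tcp_rot: [1.648, 1.571, 1.824]
contact_force: [-1.1, -0.6, -0.6]
grip_width: 0.4
```

Emit:
send_rows(
  moves=[
    [0,0,0,-10],
    [0,0,0,-10],
    [0,0,0,-10],
    [0,0,0,-10],
    [0,0,0,-10],
    [0,0,0,-10],
    [0,0,0,-10],
    [0,0,0,0],
  ],
)

```text
time: 6.1
tool_pos: [487.7, 87.6, 90.7]
tcp_rot: [0.949, 1.571, 2.341]
contact_force: [0.3, -0.3, 0.2]
grip_width: 0.5
```

```bash
cat >> h.py <<'E'
def target(f,h=19):
    l=np.radians(f+3.8); lobe=AX+60*np.array([np.cos(l),np.sin(l)]); t=np.array([np.sin(l),-np.cos(l)])
    return lobe-t*(10+h)
def plan(phis,h=19,z=90):
    o=get_obs(); p=o['tool_pos']; M=R.from_euler('xyz',o['tcp_rot']).as_matrix()
    yaw=-np.degrees(np.arctan2(M[1,1],M[0,1]))  # cw of tool y from +x
    if yaw>0 and phis[0]>60: yaw-=360
    print('at',np.round(p,1),'yaw',round(yaw,1),'j6',round(o['joint_positions'][5],2),'F',np.round(o['contact_force'],1),'t',round(o['time'],2))
    cur=p[:2].copy(); out=[]
    for f in phis:
        ya=max(-170,-90-f); d=target(f,h)-cur; a=np.radians(yaw)
        ty=np.array([np.cos(a),-np.sin(a)]); tz=np.array([-np.sin(a),-np.cos(a)])
        r=[0,round(float(d@ty)*2)/2,round(float(d@tz)*2)/2,float(np.clip(round(ya-yaw),-10,10))]
        cur+=ty*r[1]+tz*r[2]; yaw+=r[3]; out.append(r)
    for k in range(0,len(out),8): print(out[k:k+8])
E
python3 - <<'E'
from h import *
plan([115,108,102,96,92,88,84,80]+list(range(72,-240,-8)))
E
```

```text
at [487.7  87.6  90.7] yaw -169.7 j6 -2.94 F [ 0.3 -0.3  0.2] t 6.1
[[0, 4.5, 8.5, 0.0], [0, -4.0, 7.0, 0.0], [0, -4.0, 5.5, 0.0], [0, -4.5, 5.5, 0.0], [0, -3.5, 3.0, 0.0], [0, -3.5, 3.0, 0.0], [0, -3.5, 3.0, 0.0], [0, -4.0, 2.5, 0.0]]
[[0, -8.5, 4.0, 8.0], [0, -8.5, 4.0, 8.0], [0, -8.0, 4.0, 8.0], [0, -8.5, 4.0, 8.0], [0, -8.5, 4.0, 8.0], [0, -8.5, 4.0, 8.0], [0, -8.0, 4.0, 8.0], [0, -8.5, 4.0, 8.0]]
[[0, -8.5, 4.0, 8.0], [0, -8.0, 4.5, 8.0], [0, -8.5, 4.0, 8.0], [0, -8.5, 4.0, 8.0], [0, -8.5, 4.0, 8.0], [0, -8.0, 4.0, 8.0], [0, -8.5, 4.0, 8.0], [0, -8.5, 4.0, 8.0]]
[[0, -8.5, 4.0, 8.0], [0, -8.0, 4.0, 8.0], [0, -8.5, 4.5, 8.0], [0, -8.5, 4.0, 8.0], [0, -8.0, 4.0, 8.0], [0, -8.5, 4.0, 8.0], [0, -8.5, 4.0, 8.0], [0, -8.5, 4.0, 8.0]]
[[0, -8.0, 4.0, 8.0], [0, -8.5, 4.0, 8.0], [0, -8.5, 4.5, 8.0], [0, -8.5, 4.0, 8.0], [0, -8.0, 4.0, 8.0], [0, -8.5, 4.0, 8.0], [0, -8.5, 4.0, 8.0], [0, -8.5, 4.0, 8.0]]
[[0, -8.0, 4.0, 8.0], [0, -8.5, 4.0, 8.0], [0, -8.5, 4.0, 8.0], [0, -8.0, 4.0, 8.0], [0, -8.5, 4.5, 8.0], [0, -8.5, 4.0, 8.0], [0, -8.5, 4.0, 8.0]]
```

Emit:
send_rows(
  moves=[
    [0,4.5,8.5,0],
    [0,-4,7,0],
    [0,-4,5.5,0],
    [0,-4.5,5.5,0],
    [0,-3.5,3,0],
    [0,-3.5,3,0],
    [0,-3.5,3,0],
    [0,-4,2.5,0],
  ],
)

```text
time: 7.1
tool_pos: [516.5, 121.0, 90.5]
tcp_rot: [1.967, 1.57, -2.92]
contact_force: [-2.4, -1.0, -0.5]
grip_width: 0.2
```

Emit:
send_rows(
  moves=[
    [0,-8.5,4,8],
    [0,-8.5,4,8],
    [0,-8,4,8],
    [0,-8.5,4,8],
  ],
)

```text
time: 7.6
tool_pos: [553.5, 123.8, 90.6]
tcp_rot: [1.463, 1.57, 2.297]
contact_force: [-1.8, 1.5, -0.3]
grip_width: 0.8
```

Run:
```python
from h import *
import pickle
o,c=save('side','s4.png'); w,cw=save('wrist','w4.png'); pickle.dump((o,c),open('c4.pkl','wb'))
plan(list(range(40,-100,-8)))
cv2.imwrite('pics/m4.png',np.hstack([cv2.resize(c['image'][180:330,200:380],(400,333)),cv2.resize(cw['image'],(400,333))])[:,:,::-1])
```

```text
at [554.3 123.3  90.6] yaw -137.9 j6 -2.32 F [-1.1 -0.2 -0.1] t 7.7
[[0, -8.0, 3.0, 8.0], [0, -8.0, 4.0, 8.0], [0, -8.5, 4.5, 8.0], [0, -8.5, 4.0, 8.0], [0, -8.5, 4.0, 8.0], [0, -8.5, 4.0, 8.0], [0, -8.0, 4.0, 8.0], [0, -8.5, 4.0, 8.0]]
[[0, -8.5, 4.0, 8.0], [0, -8.5, 4.0, 8.0], [0, -8.5, 4.0, 8.0], [0, -8.0, 4.0, 8.0], [0, -8.5, 4.0, 8.0], [0, -8.5, 4.0, 8.0], [0, -8.5, 4.0, 8.0], [0, -8.0, 4.0, 8.0]]
[[0, -8.5, 4.0, 8.0], [0, -8.5, 4.0, 8.0]]
```

View pics/m4.png

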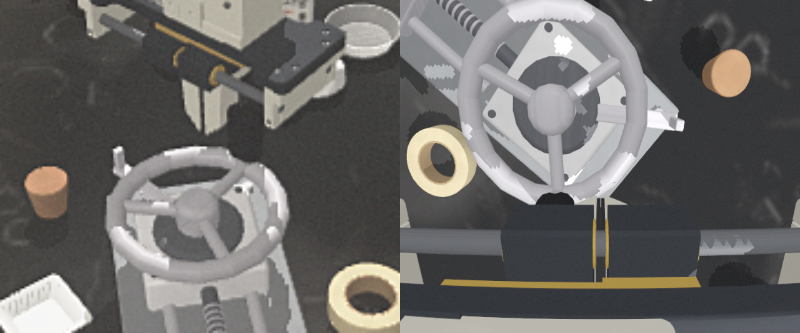

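The handle is now at about 50° with only 2 N of contact force, and the end-face push works. I continue round.

Emit:
send_rows(
  moves=[
    [0,-8,3,8],
    [0,-8,4,8],
    [0,-8.5,4.5,8],
    [0,-8.5,4,8],
    [0,-8.5,4,8],
    [0,-8.5,4,8],
    [0,-8,4,8],
    [0,-8.5,4,8],
  ],
)

```text
time: 8.7
tool_pos: [604.2, 74.1, 91.1]
tcp_rot: [0.54, 1.568, 0.26]
contact_force: [1.9, 2.0, -0.5]
grip_width: 0.0
```

Emit:
send_rows(
  moves=[
    [0,-8.5,4,8],
    [0,-8.5,4,8],
    [0,-8.5,4,8],
    [0,-8,4,8],
    [0,-8.5,4,8],
    [0,-8.5,4,8],
    [0,-8.5,4,8],
    [0,-8,4,8],
  ],
)

```text
time: 9.7
tool_pos: [582.0, 6.2, 91.3]
tcp_rot: [1.202, 1.567, -0.196]
contact_force: [2.6, -1.2, 0.1]
grip_width: -0.2
```

Run:
```python
from h import *
plan(list(range(-96,-217,-8)))
```

```text
at [582.    6.2  91.3] yaw -9.9 j6 -0.29 F [ 2.6 -1.2  0.1] t 9.7
[[0, -17.5, 6.5, 10.0], [0, -9.0, 3.0, 10.0], [0, -8.5, 3.5, 10.0], [0, -8.5, 3.5, 10.0], [0, -8.5, 4.0, 8.0], [0, -8.5, 4.0, 8.0], [0, -8.0, 4.0, 8.0], [0, -8.5, 4.0, 8.0]]
[[0, -8.5, 4.5, 8.0], [0, -8.5, 4.0, 8.0], [0, -8.0, 4.0, 8.0], [0, -8.5, 4.0, 8.0], [0, -8.5, 4.0, 8.0], [0, -8.5, 4.0, 8.0], [0, -8.5, 4.0, 8.0], [0, -8.0, 4.0, 8.0]]
```

Emit:
send_rows(
  moves=[
    [0,-9,3,8],
    [0,-8.5,4,8],
    [0,-8.5,4,8],
    [0,-8.5,4,8],
    [0,-8.5,4,8],
    [0,-8.5,4,8],
    [0,-8,4,8],
    [0,-8.5,4,8],
  ],
)

```text
time: 10.7
tool_pos: [510.7, -1.8, 91.3]
tcp_rot: [2.343, 1.567, -0.172]
contact_force: [2.1, -0.6, 0.6]
grip_width: 0.6
```

Emit:
send_rows(
  moves=[
    [0,-8.5,4,8],
    [0,-8.5,4,8],
    [0,-8,4,8],
    [0,-8.5,4,8],
    [0,-8.5,4,8],
    [0,-8.5,4,8],
  ],
)

```text
time: 11.45
tool_pos: [474.6, 39.0, 91.2]
tcp_rot: [3.065, 1.568, -0.287]
contact_force: [0.6, -2.5, -0.4]
grip_width: 0.1
```

Run:
```python
from h import *
import pickle
o,c=save('wrist','w5.png'); s=save('side','s5.png'); pickle.dump(((o,c),s),open('c5.pkl','wb'))
plan(list(range(-196,-232,-4)))
cv2.imwrite('pics/m5.png',np.hstack([cv2.resize(s[1]['image'][180:330,200:380],(400,333)),cv2.resize(c['image'],(400,333))])[:,:,::-1])
```

```text
at [473.8  39.6  91. ] yaw 101.9 j6 1.7 F [-0.2  0.6 -0.1] t 11.55
[[0, -3.0, 0.0, 4.0], [0, -4.0, 2.5, 4.0], [0, -4.0, 2.0, 4.0], [0, -4.0, 2.0, 4.0], [0, -4.5, 2.0, 4.0], [0, -4.0, 2.5, 4.0], [0, -4.0, 2.0, 4.0], [0, -4.0, 2.0, 4.0]]
[[0, -4.5, 2.5, 4.0]]
```

View pics/m5.png

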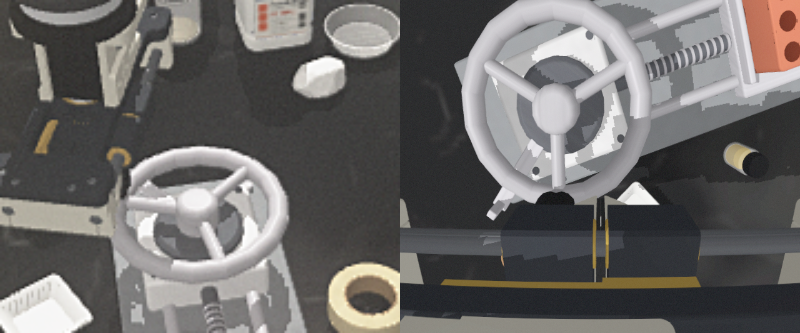

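Run:
```python
from h import *
import pickle
W,S=pickle.load(open('c5.pkl','rb'))
h=atz(*W,(250,155),78)
for n,uv,z in(('spoke',(252,262),70),('ptr',(146,311),70),('spoke2',(316,92),70),('spoke3',(187,102),70)):
    p=atz(*W,uv,z); d=p-h; print(n,np.round(p,1),np.hypot(*d[:2]).round(1),np.degrees(np.arctan2(d[1],d[0])).round(1))
print(h)
```

```text
spoke [493.4  67.   70. ] 49.1 164.9
ptr [479.8 123.8  70. ] 92.6 131.2
spoke2 [559.7  22.5  70. ] 36.9 -59.2
spoke3 [567.5  76.   70. ] 34.5 39.3
[540.77875177  54.15700435  78.        ]
```

The handle is at about 168°, as the model says, with about 37° left. I go slowly through about 28° more.

Emit:
send_rows(
  moves=[
    [0,-3.5,1,4],
    [0,-4,2.5,4],
    [0,-4,2,4],
    [0,-4,2,4],
    [0,-4.5,2,4],
    [0,-4,2.5,4],
    [0,-4,2,4],
    [0,0,0,0],
  ],
)

```text
time: 12.55
tool_pos: [472.9, 70.2, 90.8]
tcp_rot: [-2.671, 1.57, -0.222]
contact_force: [0.3, -1.4, 0.4]
grip_width: 0.7
```

Run:
```python
from h import *
import pickle
o,c=save('wrist','w6.png'); s=save('side','s6.png'); pickle.dump(((o,c),s),open('c6.pkl','wb'))
plan(list(range(-222,-232,-2)))
cv2.imwrite('pics/m6.png',cv2.resize(c['image'][60:360,100:500],(800,600),interpolation=cv2.INTER_CUBIC)[:,:,::-1])
```

```text
at [472.8  70.1  90.8] yaw 129.8 j6 2.25 F [ 0.7 -0.   0.4] t 12.65
[[0, -2.5, 0.5, 2.0], [0, -2.0, 1.0, 2.0], [0, -2.0, 1.5, 2.0], [0, -2.0, 1.0, 2.0], [0, -2.0, 1.0, 2.0]]
```

View pics/m6.png

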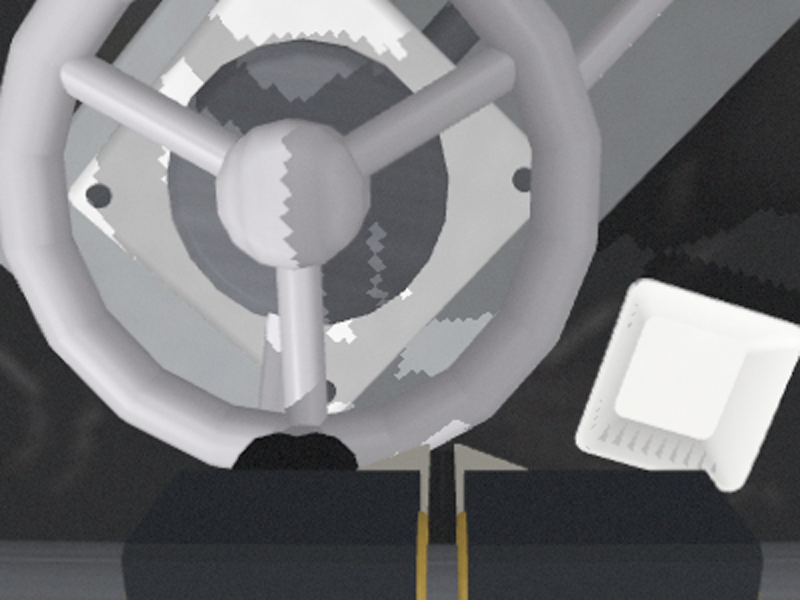

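The contact is still good, and the spoke lies just short of the pointer arm. I push about 4° more, then back off, rise and move out to get a clear view of the handle and pointer.

Emit:
send_rows(
  moves=[
    [0,-2.5,1,2],
    [0,-2,1,2],
    [0,0,0,0],
    [0,8,0,0],
    [0,8,0,0],
    [-15,0,0,0],
    [-20,0,0,0],
    [-20,0,0,0],
  ],
)

```text
time: 13.65
tool_pos: [462.6, 63.0, 146.3]
tcp_rot: [0.686, 1.571, 3.06]
contact_force: [0.3, -0.7, 0.7]
grip_width: 0.1
```

Emit:
send_rows(
  moves=[
    [-15,0,5,0],
    [-10,0,15,0],
    [0,0,20,0],
    [0,0,15,0],
    [0,0,5,0],
    [0,0,0,0],
  ],
)

```text
time: 14.4
tool_pos: [419.6, 105.5, 170.5]
tcp_rot: [1.584, 1.571, -2.325]
contact_force: [0.0, 0.1, 0.0]
grip_width: 0.3
```

Run:
```python
from h import *
import pickle
o,c=save('wrist','w7.png'); s=save('side','s7.png'); pickle.dump(((o,c),s),open('c7.pkl','wb'))
print(np.round(o['tool_pos'],1),o['time'])
# top-down rectified at z=70 (left: start view w0, right: now)
d=pickle.load(open('c0.pkl','rb'))
outs=[]
for O,C in(d['wrist'],(o,c)):
    P=np.array([[AX[0]+a,AX[1]+b,70] for a,b in((-100,100),(100,100),(100,-100),(-100,-100))])
    H=cv2.getPerspectiveTransform(proj(O,C,P).astype(np.float32),np.float32([[0,0],[400,0],[400,400],[0,400]]))
    outs.append(cv2.warpPerspective(C['image'],H,(400,400),flags=cv2.INTER_CUBIC))
np.save('top.npy',outs)
cv2.imwrite('pics/m7.png',np.hstack(outs)[:,:,::-1])
```

```text
[419.6 105.5 170.5] 14.4
```

View pics/m7.png

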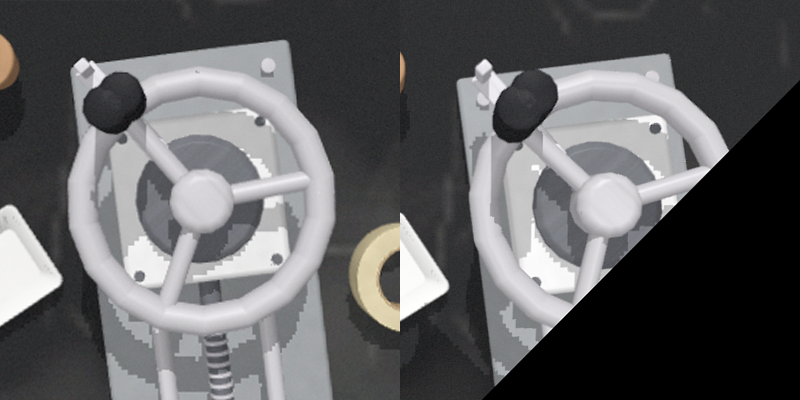

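Rectified top-down at z=70, left is the start and right is now. The handle spoke goes from about 131° to 136.5°, and the other two spokes also shift, by 4–7°. So about 5.5° remains. I quantify it by polar correlation.

```bash
cat > pol.py <<'E'
from h import *
def pol(im,off=(0,0)):
    g=cv2.cvtColor(im,cv2.COLOR_RGB2GRAY).astype(np.float32)
    return cv2.warpPolar(g,(120,1440),(200+off[0],200+off[1]),120,cv2.WARP_POLAR_LINEAR) # rows: cw image angle .25deg
def cmpr(a,b,offs=((0,0),)):
  for off in offs:
    A,B=pol(a),pol(b,off)
    for r0,r1 in((55,75),(65,90),(75,95)):
        res=[]
        for c in(131,10,-108):
            i=int((-c%360)*4); T=A[np.arange(i-48,i+48)%1440,r0:r1]; S=B[np.arange(i-112,i+112)%1440,r0:r1].copy()
            m=cv2.matchTemplate(S,np.ascontiguousarray(T),cv2.TM_CCOEFF_NORMED)[:,0]; k=m.argmax(); res.append(((64-k)/4,round(float(m[k]),2)))
        print(off,r0,r1,res)
E
python3 - <<'E'
from pol import *
a,b=np.load('top.npy'); cmpr(a,b,((0,0),(3,1)))
plan([-222])
o=get_obs(); print('targets', target(-229),target(-224))
E
```

```text
(0, 0) 55 75 [(np.float64(5.25), 0.89), (np.float64(0.0), 0.77), (np.float64(11.5), 0.64)]
(0, 0) 65 90 [(np.float64(4.75), 0.8), (np.float64(0.75), 0.59), (np.float64(8.5), 0.64)]
(0, 0) 75 95 [(np.float64(4.5), 0.79), (np.float64(0.75), 0.61), (np.float64(7.5), 0.82)]
(3, 1) 55 75 [(np.float64(6.75), 0.92), (np.float64(1.75), 0.52), (np.float64(8.5), 0.64)]
(3, 1) 65 90 [(np.float64(6.25), 0.87), (np.float64(2.25), 0.52), (np.float64(6.5), 0.64)]
(3, 1) 75 95 [(np.float64(6.0), 0.91), (np.float64(2.5), 0.59), (np.float64(5.5), 0.81)]
at [420.2 105.1 170.6] yaw 134.0 j6 2.41 F [0.3 1.1 0.4] t 14.5
[[0, -14.0, -61.5, -2.0]]
targets [476.14439604  80.1398521 ] [474.45396534  74.57737643]
```

About 5.5° remains, which agrees with the model. I return by the same path and push 5.5° further.

Emit:
send_rows(
  moves=[
    [0,0,-20,0],
    [0,0,-20,0],
    [0,0,-20,0],
    [20,0,0,0],
    [20,0,0,0],
    [20,0,0,0],
    [20,0,0,0],
    [0,0,0,0],
  ],
)

```text
time: 15.5
tool_pos: [462.8, 62.6, 89.5]
tcp_rot: [0.767, 1.568, 3.14]
contact_force: [-0.2, 0.7, 0.4]
grip_width: 0.2
```

Emit:
send_rows(
  moves=[
    [0,-7,0,0],
    [0,-7,0,0],
    [0,-2,0,0],
    [0,-2,1,2],
    [0,-2,1,2],
    [0,-2,1,1.5],
    [0,0,0,0],
  ],
)

```text
time: 16.38
tool_pos: [476.6, 81.5, 90.9]
tcp_rot: [-2.176, 1.57, 0.102]
contact_force: [-0.3, 0.3, 1.1]
grip_width: 0.6
```

Run:
```python
from h import *
plan([-229.5])
print(target(-229.5))
```

```text
at [476.6  81.5  90.9] yaw 139.5 j6 2.44 F [-0.3  0.3  1.1] t 16.38
[[0, 0.5, -0.5, 0.0]]
[476.3399936   80.68752074]
```

I've reached the target. I back off, rise, turn back to yaw 0 and return to the start pose, so the same view can be compared with the first picture.

Emit:
send_rows(
  moves=[
    [0,8,0,0],
    [0,8,0,0],
    [-20,0,0,0],
    [-25,0,0,0],
    [-25,0,0,0],
    [-25,0,0,0],
    [-25,0,0,0],
    [-15,0,0,0],
  ],
)

```text
time: 17.38
tool_pos: [464.1, 70.6, 226.9]
tcp_rot: [-2.232, 1.569, 0.045]
contact_force: [-0.0, -0.5, -0.2]
grip_width: 0.3
```

Emit:
send_rows(
  moves=[
    [0,0,0,-10],
    [0,0,0,-10],
    [0,0,0,-10],
    [0,0,0,-10],
    [0,0,0,-10],
    [0,0,0,-10],
    [0,0,0,-10],
    [0,0,0,-10],
  ],
)

```text
time: 18.38
tool_pos: [463.7, 70.6, 225.6]
tcp_rot: [-0.875, 1.57, 2.804]
contact_force: [0.2, -0.1, 0.2]
grip_width: 0.4
```

Emit:
send_rows(
  moves=[
    [0,0,0,-10],
    [0,0,0,-10],
    [0,0,0,-10],
    [0,0,0,-10],
    [0,0,0,-10],
    [0,0,0,-9.5],
    [0,20,25,0],
    [0,20,25,0],
  ],
)

```text
time: 19.38
tool_pos: [504.1, 20.2, 225.8]
tcp_rot: [2.488, 1.571, 0.918]
contact_force: [0.2, -0.8, 0.0]
grip_width: 0.5
```

Run:
```python
from h import *
plan([-229.5])
```

```text
at [504.1  20.2 225.8] yaw -0.0 j6 -0.11 F [ 0.2 -0.8  0. ] t 19.38
[[0, -28.0, -60.5, 10.0]]
```

Emit:
send_rows(
  moves=[
    [0,10.5,10,0],
    [0,10,10,0],
    [0,0,0,0],
    [0,0,0,0],
  ],
)

```text
time: 19.88
tool_pos: [524.3, 1.5, 225.7]
tcp_rot: [-2.112, 1.57, 2.601]
contact_force: [1.5, 1.0, -0.2]
grip_width: 0.3
```

Run:
```python
from pol import *
import pickle
d=pickle.load(open('c0.pkl','rb')); W0=d['wrist']
W1=save('wrist','w8.png'); pickle.dump(W1,open('c8.pkl','wb')); print(np.round(W1[0]['tool_pos'],1))
outs=[]
for O,C in(W0,W1):
    P=np.array([[AX[0]+a,AX[1]+b,70] for a,b in((-100,100),(100,100),(100,-100),(-100,-100))])
    H=cv2.getPerspectiveTransform(proj(O,C,P).astype(np.float32),np.float32([[0,0],[400,0],[400,400],[0,400]]))
    outs.append(cv2.warpPerspective(C['image'],H,(400,400),flags=cv2.INTER_CUBIC))
np.save('top8.npy',outs); cmpr(*outs)
# black handle blob centroid in each rectified view
for t in outs:
    m=((t.max(2)<70)&(np.indices((400,400))[1]>78)).astype(np.uint8)[60:145,70:160]; m=cv2.morphologyEx(m,cv2.MORPH_OPEN,np.ones((7,7)))
    n,l,s,c=cv2.connectedComponentsWithStats(m); print([(s[i,4],(c[i]+[70,60]).round(1)) for i in range(1,n)])
a=W0[1]['image'][20:280,140:540]; b=W1[1]['image'][20:280,140:540]
cv2.imwrite('pics/m8.png',np.hstack([a,b])[:,:,::-1])
```

```text
[524.3   1.5 225.7]
(0, 0) 55 75 [(np.float64(-0.75), 0.96), (np.float64(-1.0), 0.99), (np.float64(-1.0), 0.97)]
(0, 0) 65 90 [(np.float64(-1.0), 0.92), (np.float64(-0.75), 0.97), (np.float64(-0.75), 0.98)]
(0, 0) 75 95 [(np.float64(-0.75), 0.94), (np.float64(-0.75), 0.98), (np.float64(-0.75), 0.99)]
[(np.int32(2714), array([114.8, 103.5]))]
[(np.int32(2258), array([116.4, 105.7]))]
```

View pics/m8.png

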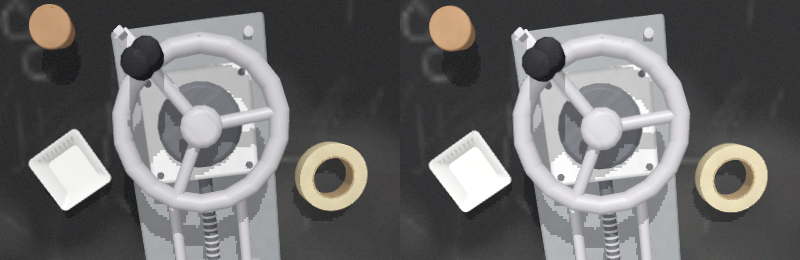

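The wheel is within about 0.8° of one full turn, with all three spokes agreeing at correlation 0.92–0.99. The stopper, dish and tape haven't moved, and the arm is clear. I'm handing it in.

```bash
python3 -c "
from h import *
print(close_job())"
```

```text
the job is handed in; nothing more can be done
None
```

I pushed the wheel clockwise through one full turn with the outside of the closed fingers, and the job is handed in at about 20 s. I then backed the arm off and raised it clear.

**Final check:** I compared the wrist picture from the start pose with the first one. All three spokes put the wheel about 0.8° past exactly one turn, with the handle back at the pointer. The stopper, dish and tape are where they were. The vial and beaker lay outside that last view, and so did the rack. I did not check the rack's one-row advance separately.

**What went wrong on the way:**
- **First push:** I pushed with the long face of the fingers, and it wedged against the handle at about 40° of turn. The wrist force read about 72 N, under the 120 N limit. I backed off, turned the tool and pushed along the tangent with the end face from there; readings after that were about 3 N or less.
- **Stopping short:** I stopped about 5.5° before the pointer to look. Two of the three spokes gave unreliable readings in that view (0–11°), so I relied on the handle spoke and the path model, which agreed.

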